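# Tip the soldering blocks flat onto the hearth outline

### The arm

A 6-joint arm with a two-finger parallel gripper is mounted at the origin on the work surface. World frame = base frame: x ahead of the robot, y to its left, z up, the work surface at z = 0. Lengths are in mm, angles in degrees, forces in N, time in s.
With the tool pointing down it reaches from about 300 to 1000 mm from the base axis. Payload 5.1 kg.
Tool frame: the origin (TCP) lies midway between the tips of the shut fingers; the grasp point (between the pads) lies behind it (robot.grip_depth is the z of the grasp point in the tool frame, in mm); z points along the fingers, y is the line along which they close (so a half turn about z gives the same grasp; the last joint's range is limited). The gripper opens to 95 mm and grips with 3 to 60 N. Pads are 20 mm wide; open, the fingers measure 119 mm over their backs; the gripper's body (75 mm by 180 mm) begins 59 mm behind the grasp point.
Start: joints at [66.429, 7.093, 94.555, -0, 78.352, -4.733], TCP at [209.91, 615.16, 214.656] pointing down, gripper open.
Joint ranges: [-149.61, 149.61], [-58.7, 133.49], [1.44, 155.28], [-77.14, 257.14], [18.33, 153.61], [-166.67, 166.67]. Speed limits (degrees/s): [147.25, 147.25, 180, 180, 180, 180].

### API

Orientations are given as a 3x3 rotation matrix whose columns are the frame's x, y, z axes.
In Python, from cell import robot gives the robot as it stands.
- The arm moves only by the tool play_rows, never from a script. Its argument "motion" is a list of rows, each an object with "grip": the opening, from 0 (shut) to 1 (fully open); "delta_pos": the shift along the world's x, y, z in mm, a list of three; "delta_rot": the turn, a rotation vector about the world's x, y, z in degrees, a list of three. A call has 1 to 10 rows; each row shifts and turns the commanded pose from where the row before left it; what a row does not reach is not made up. A row lasts 1/10 s, in which the tool goes at most 50 mm and 8.59 degrees, less where a joint would pass 70% of its speed; a pose out of reach is approached as far as the arm can. A call with a gripper value outside its range is refused whole. The fingers move at their own pace and stop on an object; "force" is the grip in N (left out, the last holds). Time passes only in rows, so rows that do not move let the fingers close. It gives the time, the measured TCP pose, the force, the opening and the grip force at its end, in the units of the state.
- robot.get_obs(): the state, without advancing time (a new reading comes with each control period).
- robot.get_image(name): name is "side" or "top" or "wrist"; returns a dict with "image" (420x560x3 uint8, blue, green, red), "camera_matrix" (3x3 intrinsics, pixels), "origin" and "orientation" of the camera in the world; the wrist camera has in their place "T_tool_cam" (4x4, takes a point from camera to tool coordinates, whose origin is the TCP and whose axes are the flange's). Camera axes: x right, y down, z forward; pixel columns grow to the right and rows downward; lengths in mm; the calibration is good to about 2 mm. A picture is of the moment at which its call begins: read the wrist's pose just before it. There is no depth.
- robot.job_done(): hands the job in; it is judged then, once.
The state is a dict: "time": time; "qpos": joint angles; "dq": joint speeds; "effort": joint torques, N m; "ee_pos": TCP position; "tcp_rot": TCP orientation; "wrist_force": force on the tool from outside, world axes, zero at the start; "moment": the same for the moment, N m; "opening": finger opening in mm; "grasp_force": force on a finger pad.
Only numpy, scipy, OpenCV 4.12 (cv2) and the standard library are available. Lean on these libraries where they do the work, as an engineer would, in place of code of your own. Each camera call takes 0.05 s, during which the arm holds its last target. There are 200 camera calls.

### The job

Lay out the soldering hearth: the pale fire-brick and the black charcoal block stand on edge at the two ends of the outline drawn on the heat-proof sheet. With the fingertips tip each one over inward, pushing near its top so that it goes over where it stands instead of skidding along upright, until both lie flat on the sheet, wholly inside the outline. Do not pick anything up, and leave the honeycomb board standing and everything else where it is.

Things in the scene. Friction and masses are not known exactly. Their poses are not given: they have to be found in the camera images.
- sheet: Fixed pale grey heat-proof sheet lying on the bench, 320 (its x) x 400 (its y) x 10 mm thick; origin at the centre of its underside on the bench; z up.
- outline (a point): Centre of the rectangular outline drawn as a dark 4 mm line on the sheet's top face (10 mm above the bench); axes as the sheet's. Over the outer edges of its line the outline measures 200 mm along its x and 260 mm along its y. A few brown scorch stains inside it are only colour.
- brick: Pale fire-brick block, loose slab, 0.13 to 0.27 kg: 150 (its x) x 25 (its y, thickness) x 100 mm (its z). Origin at its centre. Starts on its long edge, astride the outline's +y or -y side (varies) and about along it, top 110 mm above the bench. Pushed near the top it pivots on its lower inner edge, falls by itself past 14 degrees of lean, ends flat, 25 mm high, reaching 100 mm inward from that edge.
- charcoal: Black charcoal block, loose slab, 0.11 to 0.22 kg: 140 (its x) x 32 (its y, thickness) x 70 mm (its z). Origin at its centre. Starts on its long edge, astride the outline's other y side and about along it, top 80 mm above the bench. Pushed near the top it pivots on its lower inner edge, falls by itself past 25 degrees of lean, ends flat, 32 mm high, reaching 70 mm inward.
- honeycomb: Cream honeycomb soldering board with rows of small holes, loose, 13 mm thick (its x) x 140 mm (its y) x 95 mm high, standing on edge on the sheet's strip nearest the robot, outside the outline. Stays as it is. Origin at the centre of its underside.
- blank: Loose copper blank, a disc 32 mm across and 5 mm thick, lying on the sheet's strip farthest from the robot, outside the outline. Stays as it is. Origin at the centre of its underside.
- tweezers: Steel tweezers with dark wooden grips, 165 mm long, lying on the bench to the robot's right of the sheet. Stay as they are. Origin near mid-length on the bench.
- torch: Hand torch standing upright on a yellow foot, dark green handle and black head, 192 mm high, on the bench to the robot's left of the sheet. Stays as it is. Origin at the centre of its underside.
- cone: White ceramic ring cone, 72 mm across the foot, 128 mm high, on the bench beside the sheet. Stays as it is. Origin at the centre of its underside.
- jar_a: White jar with a red screw cap, 72 mm across, 75 mm high, on the bench beside the sheet. Stays as it is. Origin at the centre of its underside.
- jar_b: White jar with a red screw cap, 72 mm across, 75 mm high, on the bench beside the sheet. Stays as it is. Origin at the centre of its underside.
- brick_c0 (a point): Corner of the brick block's big face outline at mid-thickness: 75 mm along its x, 50 mm along its z from its centre.
- brick_c1 (a point): Corner of the brick block's big face outline at mid-thickness: 75 mm along its x, -50 mm along its z from its centre.
- brick_c2 (a point): Corner of the brick block's big face outline at mid-thickness: -75 mm along its x, -50 mm along its z from its centre.
- brick_c3 (a point): Corner of the brick block's big face outline at mid-thickness: -75 mm along its x, 50 mm along its z from its centre.
- charcoal_c0 (a point): Corner of the charcoal block's big face outline at mid-thickness: 70 mm along its x, 35 mm along its z from its centre.
- charcoal_c1 (a point): Corner of the charcoal block's big face outline at mid-thickness: 70 mm along its x, -35 mm along its z from its centre.
- charcoal_c2 (a point): Corner of the charcoal block's big face outline at mid-thickness: -70 mm along its x, -35 mm along its z from its centre.
- charcoal_c3 (a point): Corner of the charcoal block's big face outline at mid-thickness: -70 mm along its x, 35 mm along its z from its centre.
Mind the look-alikes: they are no part of the job. Leave any orange look-alike of the brick alone.

How it is judged (in metres and radians):
At the end, for the whole second after the job is handed in: Both soldering blocks lie flat on the sheet (within about 3 degrees, neither resting on the other), at rest, with all their corners inside the outer edges of the outline's line (angle between the y axis of each of brick, charcoal and the z axis of sheet, either way round below 0.06 rad and z of brick in the frame of outline below 0.0155 m and linear speed of each of brick, charcoal below 0.02 m/s and angular speed of each of brick, charcoal below 0.2 rad/s and x of brick_c0 in the frame of outline between -0.1 and 0.1 m and y of brick_c0 in the frame of outline between -0.13 and 0.13 m and x of brick_c1 in the frame of outline between -0.1 and 0.1 m and y of brick_c1 in the frame of outline between -0.13 and 0.13 m and x of brick_c2 in the frame of outline between -0.1 and 0.1 m and y of brick_c2 in the frame of outline between -0.13 and 0.13 m and x of brick_c3 in the frame of outline between -0.1 and 0.1 m and y of brick_c3 in the frame of outline between -0.13 and 0.13 m and z of charcoal in the frame of outline below 0.019 m and x of charcoal_c0 in the frame of outline between -0.1 and 0.1 m and y of charcoal_c0 in the frame of outline between -0.13 and 0.13 m and x of charcoal_c1 in the frame of outline between -0.1 and 0.1 m and y of charcoal_c1 in the frame of outline between -0.13 and 0.13 m and x of charcoal_c2 in the frame of outline between -0.1 and 0.1 m and y of charcoal_c2 in the frame of outline between -0.13 and 0.13 m and x of charcoal_c3 in the frame of outline between -0.1 and 0.1 m and y of charcoal_c3 in the frame of outline between -0.13 and 0.13 m); the robot touches nothing.
It fails at once if a soldering block is lifted clear of the sheet (z of brick in the frame of outline above 0.07 m or z of charcoal in the frame of outline above 0.056 m).
It fails at once if a soldering block is skidded or carried more than 25 mm while still upright ((distance of brick from where it was at the start of the episode above 0.025 m and angle between brick's own z axis and vertical below 0.15 rad) or (distance of charcoal from where it was at the start of the episode above 0.025 m and angle between charcoal's own z axis and vertical below 0.15 rad)).
It fails at once if another thing is shifted more than 20 mm or lifted (distance of any of honeycomb, blank, tweezers, jar_a, jar_b, torch, cone from where it was at the start of the episode above 0.02 m).
It fails at once if another standing thing is tipped (angle between any of honeycomb, jar_a, jar_b, torch, cone's own z axis and vertical above 0.3 rad).
It also fails if it takes over 42 s, if anything falls off the work surface, if the arm or the gripper's body presses on something with over 40 N, if the wrist force passes 120 N, or if a joint passes its speed limit or range.

## Working session

There is one attempt and no reset: what is moved stays moved. The work goes in short steps, Python scripts to look and compute and a tool call to move; the robot and the scene stay as the last step left them, time stands still between calls to the robot, and variables do not carry over. Pictures are saved under pics/ and viewed, at most 10 in all, crops included, and the job is handed in when it is done.

Besides the shell and the picture viewer there is one more tool, called after "Request:" as name(argument=value, ...) on one line, values as JSON. play_rows: Moves the arm, as the interface text tells. Its arguments: {"type":"object","properties":{"motion":{"type":"array"},"force":{"type":"number"}},"required":["motion"]}

```bash
mkdir -p pics
python3 - <<'E'
from cell import robot
import cv2,pickle
o=robot.get_obs();print(o['time'],o['ee_pos'],o['tcp_rot'],robot.grip_depth)
d={}
for n in('top','side'):
    r=robot.get_image(n);d[n]=r;cv2.imwrite(f'pics/{n}0.png',r['image']);print(n,r['origin'],r['orientation'],r['camera_matrix'])
pickle.dump(d,open('d0.pkl','wb'))
E
```

```text
0.0 [209.65463306 614.59100559 213.39791868] [[-9.46437028e-01  3.22887411e-01 -8.19133206e-04]
 [ 3.22888406e-01  9.46435174e-01 -1.88114833e-03]
 [ 1.67857363e-04 -2.04487705e-03 -9.99997895e-01]] -18.8
top [ 200.41901785  -16.00808018 1457.63497863] [[ 0.00897677 -0.98137838  0.1918747 ]
 [-0.99995714 -0.00837467  0.00394871]
 [-0.0022683  -0.19190192 -0.98141149]] [[545.30589693   0.         283.89168897]
 [  0.         545.30589693 203.13948542]
 [  0.           0.           1.        ]]
side [ 135.566211   -708.88028885 1057.32441255] [[ 0.89084195 -0.35445461  0.28418752]
 [-0.45429497 -0.68937879  0.56424548]
 [-0.00408656 -0.63175851 -0.77515449]] [[489.021274     0.         277.95530872]
 [  0.         489.021274   209.90678316]
 [  0.           0.           1.        ]]
```

View pics/top0.png

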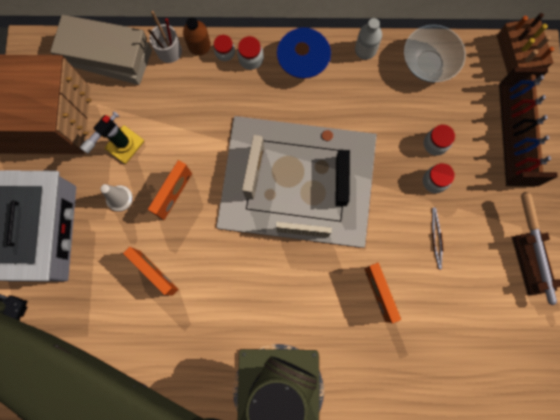

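View pics/side0.png

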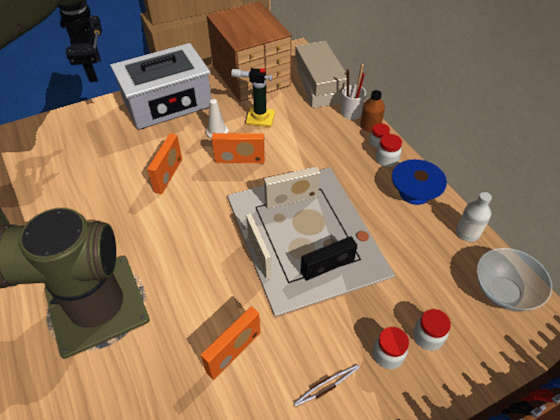

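The top view shows the pale brick at (254,166) on the +y side, the charcoal at (343,178) on the -y side, and the honeycomb at (303,230). Things that could be mistaken for the brick are the honeycomb (303,230) and the orange slabs (170,190), (150,272) and (384,293). By colour and position on the sheet I choose (254,166) as the brick. I'll check it in one close crop.

```bash
cat > h.py <<'E'
import numpy as np
def ray(cam,px,z):
    px=np.atleast_2d(px).astype(float);K=np.array(cam['camera_matrix']);R=np.array(cam['orientation']);o=np.array(cam['origin'])
    v=np.c_[px,np.ones(len(px))]@np.linalg.inv(K).T@R.T
    return o+v*((z-o[2])/v[:,2])[:,None]
def proj(cam,P):
    c=(np.atleast_2d(P)-cam['origin'])@np.array(cam['orientation']);q=c@np.array(cam['camera_matrix']).T
    return q[:,:2]/q[:,2:]
E
python3 - <<'E'
import pickle,cv2
d=pickle.load(open('d0.pkl','rb'))
t=d['top']['image'][110:260,210:390];s=d['side']['image'][160:320,220:400]
a=cv2.resize(t,None,fx=4.4,fy=4,interpolation=cv2.INTER_CUBIC)
cv2.imwrite('pics/tc.png',cv2.resize(t,(720,600),interpolation=cv2.INTER_CUBIC))
cv2.imwrite('pics/sc.png',cv2.resize(s,(630,560),interpolation=cv2.INTER_CUBIC))
E
```

```text
(no output)
```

View pics/tc.png

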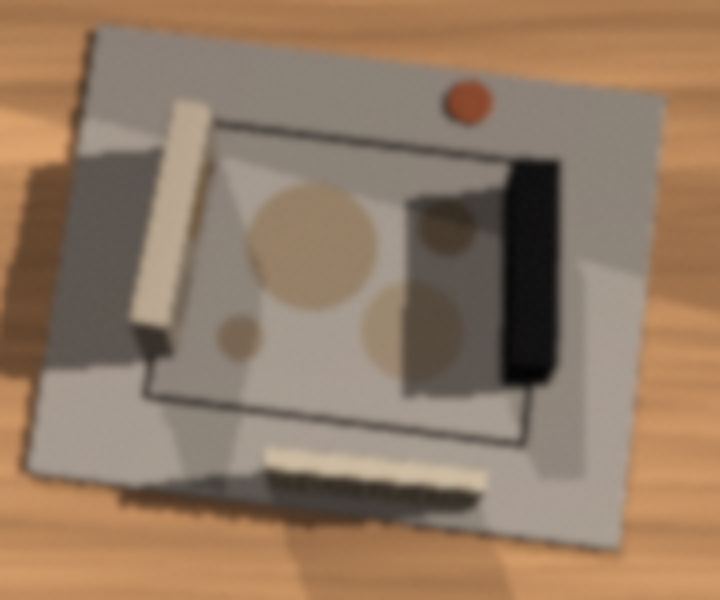

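View pics/sc.png

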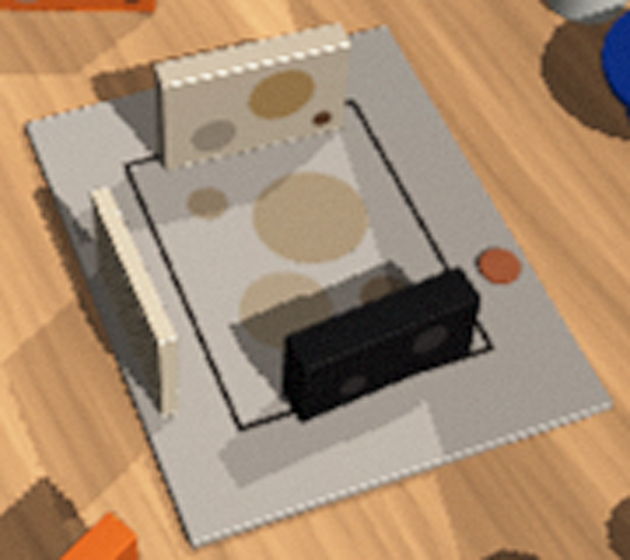

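Run:
```python
import pickle,numpy as np
from h import *
np.set_printoptions(precision=1,suppress=True)
d=pickle.load(open('d0.pkl','rb'));T,S=d['top'],d['side']
t=lambda p,z:ray(T,np.array(p)/4+[210-.4,110-.4],z)[:,:2]
s=lambda p,z:ray(S,np.array(p)/3.5+[220-.4,160-.4],z)[:,:2]
sh=t([(97,27),(665,95),(620,548),(27,470)],10); print('sheet',sh,sh.mean(0))
sh2=s([(388,28),(610,405),(195,543)],10);print('sheet side',sh2)
ln=t([(145,397),(524,442)],10);ls=s([(127,167),(241,428),(491,348),(353,102)],10);print('line',ln,ls,ls.mean(0))
b=t([(177,99),(213,104),(172,326),(131,318)],110);print('brick',b,b.mean(0))
bs=s([(165,167),(345,133)],10);print('brick inner bottom side',bs)
bt=s([(160,82),(350,42)],110);print('brick inner top side',bt)
c=t([(513,163),(558,163),(550,372),(505,370)],80);print('char',c,c.mean(0))
cs=s([(300,418),(474,352)],10);print('char outer bottom side',cs)
u=sh[0]-sh[3]+sh[1]-sh[2];a=np.arctan2(u[1],u[0]);print('yaw',np.degrees(a))
l2=ls[1]-ls[0];print('yaw line y side',np.degrees(np.arctan2(l2[0],-l2[1])), )
R=np.array([[np.cos(a),-np.sin(a)],[np.sin(a),np.cos(a)]])
o=sh.mean(0)
for n,P in(('ln',ln),('ls',ls),('brick',b),('bs',bs),('bt',bt),('char',c),('cs',cs)):print(n,((P-o)@R).round(1).tolist())
hc=t([(265,452),(490,472)],105);print('honey',((hc-o)@R),hc)
og=ray(T,[(190,165),(155,213),(180,160)],80);print('orange',og)
```

```text
sheet [[ 729.2  131.8]
 [ 682.8 -263.4]
 [ 367.4 -226.1]
 [ 416.4  170.4]] [548.9 -46.8]
sheet side [[ 731.9  126.6]
 [ 680.7 -265.5]
 [ 369.5 -227.1]]
line [[ 466.9   92.4]
 [ 438.3 -163. ]] [[ 469.3   89.8]
 [ 438.5 -162.4]
 [ 632.  -186.2]
 [ 663.2   67.5]] [550.8 -47.8]
brick [[644.2  68.6]
 [641.   45.3]
 [494.2  68.8]
 [499.2  94.9]] [569.7  69.4]
brick inner bottom side [[496.1  76. ]
 [640.7  41.5]]
brick inner top side [[494.7  76.6]
 [641.6  47.3]]
char [[ 612.1 -150.7]
 [ 612.3 -180.2]
 [ 472.6 -173.1]
 [ 473.6 -144.2]] [ 542.6 -162.1]
char outer bottom side [[ 479.5 -174.3]
 [ 619.1 -183.4]]
yaw -6.893598400457724
yaw line y side -6.954322489476848
ln [[-98.2, 128.4], [-95.9, -128.6]]
ls [[-95.5, 126.1], [-95.8, -128.0], [99.2, -128.4], [99.7, 127.2]]
brick [[80.7, 126.1], [80.4, 102.5], [-68.2, 108.3], [-66.4, 134.7]]
bs [[-67.2, 115.6], [80.5, 98.7]]
bt [[-68.7, 116.1], [80.7, 104.6]]
char [[75.1, -95.6], [78.9, -124.8], [-60.7, -134.6], [-63.1, -105.7]]
cs [[-53.7, -134.8], [86.0, -127.2]]
honey [[-139.8   39.5]
 [-134.2 -101.9]] [[ 414.9    9.2]
 [ 403.5 -131.9]]
orange [[569.1 235.6  80. ]
 [441.2 320.1  80. ]
 [582.4 262.3  80. ]]
```

Top crop: brick top face corners are (177,99)–(131,318) and charcoal top corners are (513,163)–(505,370). The honeycomb is at (265–490,460), with visible holes in its face. Side crop: the brick is the pale slab at the outline's far end, which confirms the choice. I'll push with both open fingertips spread along each slab so it doesn't yaw.

Request:
play_rows(motion=[{"grip": 1, "delta_pos": [28, -38, 2], "delta_rot": [0, 0, -8.2]}, {"grip": 1, "delta_pos": [28, -38, 2], "delta_rot": [0, 0, -8.2]}, {"grip": 1, "delta_pos": [28, -38, 2], "delta_rot": [0, 0, -8.2]}, {"grip": 1, "delta_pos": [28, -38, 2], "delta_rot": [0, 0, -8.2]}, {"grip": 1, "delta_pos": [28, -38, 2], "delta_rot": [0, 0, -8.2]}, {"grip": 1, "delta_pos": [28, -38, 2], "delta_rot": [0, 0, -8.2]}, {"grip": 1, "delta_pos": [28, -38, 2], "delta_rot": [0, 0, -8.2]}, {"grip": 1, "delta_pos": [28, -38, 2], "delta_rot": [0, 0, -8.2]}, {"grip": 1, "delta_pos": [28, -38, 2], "delta_rot": [0, 0, -8.2]}, {"grip": 1, "delta_pos": [28, -38, 2], "delta_rot": [0, 0, -8.2]}])

```text
time: 1.1
ee_pos: [490.5, 233.3, 234.4]
tcp_rot: [[0.194, 0.981, -0.0], [0.981, -0.194, -0.0], [-0.0, -0.0, -1.0]]
wrist_force: [-0.3, -0.2, 0.3]
opening: 95.3
grasp_force: 0.0
```

Request:
play_rows(motion=[{"grip": 1, "delta_pos": [30, -34, 0], "delta_rot": [0, 0, 0]}, {"grip": 1, "delta_pos": [30, -34, 0], "delta_rot": [0, 0, 0]}, {"grip": 1, "delta_pos": [30, -34, 0], "delta_rot": [0, 0, 0]}, {"grip": 1, "delta_pos": [0, 0, -36], "delta_rot": [0, 0, 0]}, {"grip": 1, "delta_pos": [0, 0, -36], "delta_rot": [0, 0, 0]}, {"grip": 1, "delta_pos": [0, 0, -36], "delta_rot": [0, 0, 0]}, {"grip": 1, "delta_pos": [0, 0, -34], "delta_rot": [0, 0, 0]}, {"grip": 1, "delta_pos": [0, 0, 0], "delta_rot": [0, 0, 0]}])

```text
time: 1.9
ee_pos: [575.1, 132.4, 86.1]
tcp_rot: [[0.188, 0.982, -0.012], [0.982, -0.188, -0.002], [-0.004, -0.012, -1.0]]
wrist_force: [-1.4, -0.3, -1.2]
opening: 94.8
grasp_force: 0.0
```

Run:
```python
from cell import robot
import cv2
r=robot.get_image('side');cv2.imwrite('pics/side1.png',cv2.resize(r['image'][130:330,210:410],(600,600),interpolation=cv2.INTER_CUBIC))
```

```text
(no output)
```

View pics/side1.png

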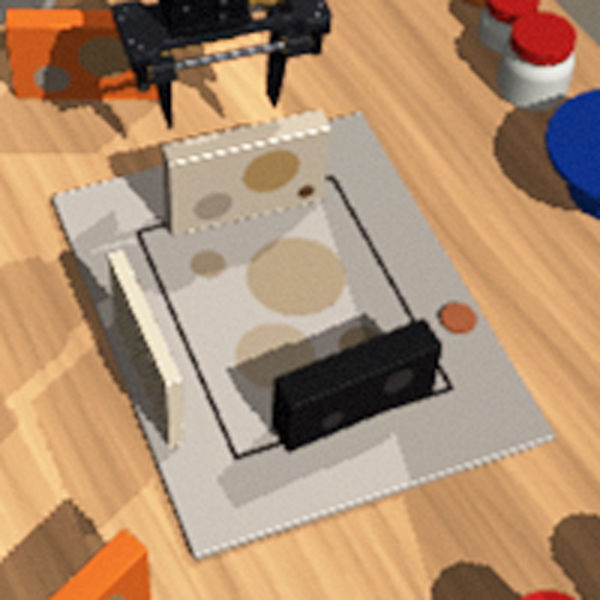

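The open fingertips are at (168,120) and (275,100), behind the brick and spread along it, with clearance. Next I push.

Request:
play_rows(motion=[{"grip": 1, "delta_pos": [-2, -13, 2], "delta_rot": [0, 0, 0]}, {"grip": 1, "delta_pos": [-2, -13, 2], "delta_rot": [0, 0, 0]}, {"grip": 1, "delta_pos": [-1, -6, 0], "delta_rot": [0, 0, 0]}, {"grip": 1, "delta_pos": [-1, -6, 0], "delta_rot": [0, 0, 0]}, {"grip": 1, "delta_pos": [-1, -6, 0], "delta_rot": [0, 0, 0]}, {"grip": 1, "delta_pos": [-1, -6, 0], "delta_rot": [0, 0, 0]}, {"grip": 1, "delta_pos": [-1, -6, 0], "delta_rot": [0, 0, 0]}])

```text
time: 2.65
ee_pos: [570.8, 76.7, 96.7]
tcp_rot: [[0.188, 0.982, -0.0], [0.982, -0.188, -0.0], [-0.0, -0.0, -1.0]]
wrist_force: [-0.7, 0.8, 0.5]
opening: 94.9
grasp_force: 0.0
```

Run:
```python
from cell import robot
import cv2
r=robot.get_image('side');cv2.imwrite('pics/side2.png',cv2.resize(r['image'][130:330,210:410],(600,600),interpolation=cv2.INTER_CUBIC));print(robot.get_obs()['ee_pos'])
```

```text
[570.59575602  75.98265665  96.49909917]
```

View pics/side2.png

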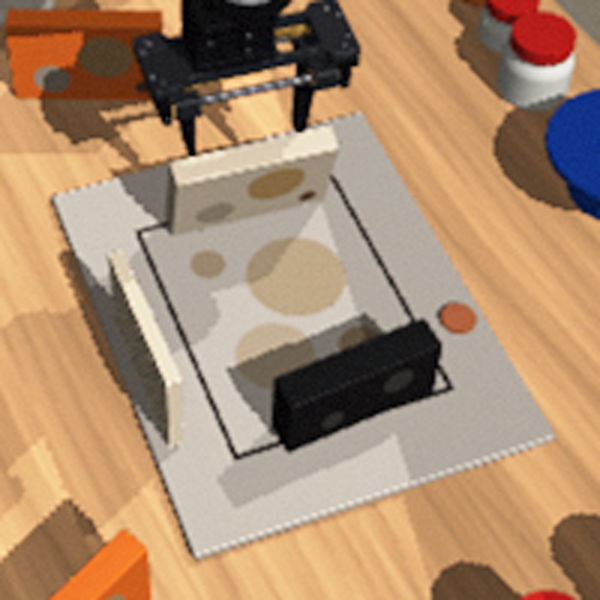

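The brick is leaning about its lower inner edge at (172,232)–(335,190), which hasn't slid. I'll carry on until it falls, then rise.

Request:
play_rows(motion=[{"grip": 1, "delta_pos": [-1, -5, 0], "delta_rot": [0, 0, 0]}, {"grip": 1, "delta_pos": [-1, -5, 0], "delta_rot": [0, 0, 0]}, {"grip": 1, "delta_pos": [-1, -5, 0], "delta_rot": [0, 0, 0]}, {"grip": 1, "delta_pos": [-1, -4, 0], "delta_rot": [0, 0, 0]}, {"grip": 1, "delta_pos": [0, 0, 0], "delta_rot": [0, 0, 0]}, {"grip": 1, "delta_pos": [0, 0, 0], "delta_rot": [0, 0, 0]}, {"grip": 1, "delta_pos": [0, 0, 20], "delta_rot": [0, 0, 0]}, {"grip": 1, "delta_pos": [0, 0, 40], "delta_rot": [0, 0, 0]}, {"grip": 1, "delta_pos": [0, 0, 45], "delta_rot": [0, 0, 0]}])

```text
time: 3.6
ee_pos: [565.6, 58.4, 200.9]
tcp_rot: [[0.188, 0.982, -0.004], [0.982, -0.188, 0.0], [-0.001, -0.004, -1.0]]
wrist_force: [0.5, 0.4, 0.4]
opening: 95.0
grasp_force: 0.0
```

Run:
```python
from cell import robot
import cv2
r=robot.get_image('side');cv2.imwrite('pics/side3.png',cv2.resize(r['image'][130:330,210:410],(600,600),interpolation=cv2.INTER_CUBIC));print(robot.get_obs()['ee_pos'])
```

```text
[570.63452533  58.53254863 211.90413845]
```

View pics/side3.png

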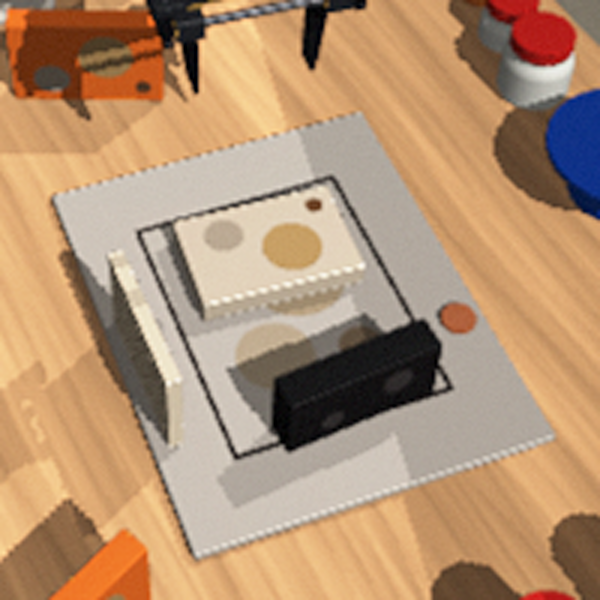

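The brick lies flat inside the outline, top face (175,220)–(365,265). Now the charcoal.

Request:
play_rows(motion=[{"grip": 1, "delta_pos": [-4, -46, 0], "delta_rot": [0, 0, 4]}, {"grip": 1, "delta_pos": [-4, -46, 0], "delta_rot": [0, 0, 4]}, {"grip": 1, "delta_pos": [-4, -46, 0], "delta_rot": [0, 0, 0]}, {"grip": 1, "delta_pos": [-4, -46, 0], "delta_rot": [0, 0, 0]}, {"grip": 1, "delta_pos": [-4, -46, 0], "delta_rot": [0, 0, 0]}, {"grip": 1, "delta_pos": [-4, -46, 0], "delta_rot": [0, 0, 0]}, {"grip": 1, "delta_pos": [0, 0, -48], "delta_rot": [0, 0, 0]}, {"grip": 1, "delta_pos": [0, 0, -48], "delta_rot": [0, 0, 0]}, {"grip": 1, "delta_pos": [0, 0, -40], "delta_rot": [0, 0, 0]}, {"grip": 1, "delta_pos": [0, 0, 0], "delta_rot": [0, 0, 0]}])

```text
time: 4.65
ee_pos: [538.1, -215.5, 58.6]
tcp_rot: [[0.05, 0.999, -0.012], [0.999, -0.05, 0.006], [0.005, -0.012, -1.0]]
wrist_force: [-0.4, -0.1, 0.4]
opening: 95.1
grasp_force: 0.0
```

Request:
play_rows(motion=[{"grip": 1, "delta_pos": [0, 0, 0], "delta_rot": [0, 0, 0]}, {"grip": 1, "delta_pos": [0, 0, 0], "delta_rot": [0, 0, 0]}])

```text
time: 4.85
ee_pos: [545.0, -218.6, 68.8]
tcp_rot: [[0.049, 0.999, 0.004], [0.999, -0.049, -0.002], [-0.002, 0.005, -1.0]]
wrist_force: [0.5, -0.4, -0.4]
opening: 94.9
grasp_force: 0.0
```

Run:
```python
from cell import robot
import cv2
r=robot.get_image('side');cv2.imwrite('pics/side4.png',cv2.resize(r['image'][130:330,210:410],(600,600),interpolation=cv2.INTER_CUBIC));print(robot.get_obs()['ee_pos'])
```

```text
[ 545.25392984 -218.76421926   69.21191024]
```

View pics/side4.png

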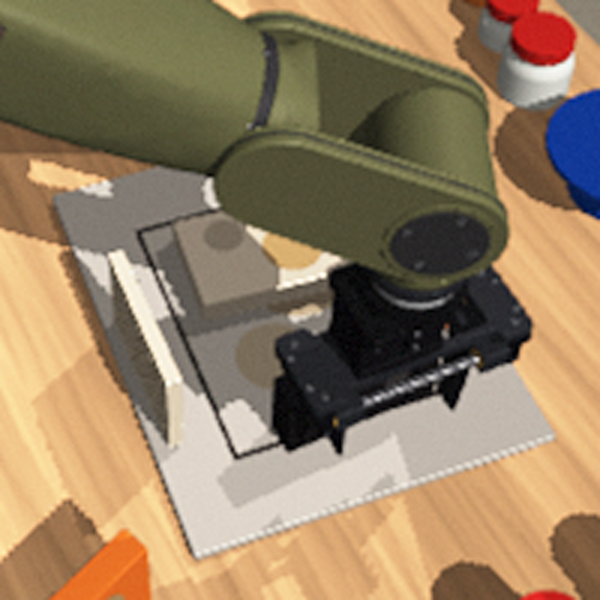

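The fingertips at (340,450) and (455,405) are outside the charcoal, spread along it, and the gripper body is clear of the honeycomb. Pushing now.

Request:
play_rows(motion=[{"grip": 1, "delta_pos": [0, 10, -2], "delta_rot": [0, 0, 0]}, {"grip": 1, "delta_pos": [0, 10, -1], "delta_rot": [0, 0, 0]}, {"grip": 1, "delta_pos": [0, 6, 0], "delta_rot": [0, 0, 0]}, {"grip": 1, "delta_pos": [0, 5, 0], "delta_rot": [0, 0, 0]}, {"grip": 1, "delta_pos": [0, 5, 0], "delta_rot": [0, 0, 0]}, {"grip": 1, "delta_pos": [0, 5, 0], "delta_rot": [0, 0, 0]}, {"grip": 1, "delta_pos": [0, 5, 0], "delta_rot": [0, 0, 0]}, {"grip": 1, "delta_pos": [0, 5, 0], "delta_rot": [0, 0, 0]}, {"grip": 1, "delta_pos": [0, 0, 0], "delta_rot": [0, 0, 0]}])

```text
time: 5.8
ee_pos: [542.7, -166.1, 62.4]
tcp_rot: [[0.049, 0.999, -0.0], [0.999, -0.049, 0.0], [0.0, -0.0, -1.0]]
wrist_force: [0.1, -0.2, -0.4]
opening: 95.2
grasp_force: 0.0
```

Run:
```python
from cell import robot
import cv2
r=robot.get_image('side');cv2.imwrite('pics/side5.png',cv2.resize(r['image'][130:330,210:410],(600,600),interpolation=cv2.INTER_CUBIC));print(robot.get_obs()['ee_pos'])
```

```text
[ 542.7861489  -166.47129685   62.45378931]
```

View pics/side5.png

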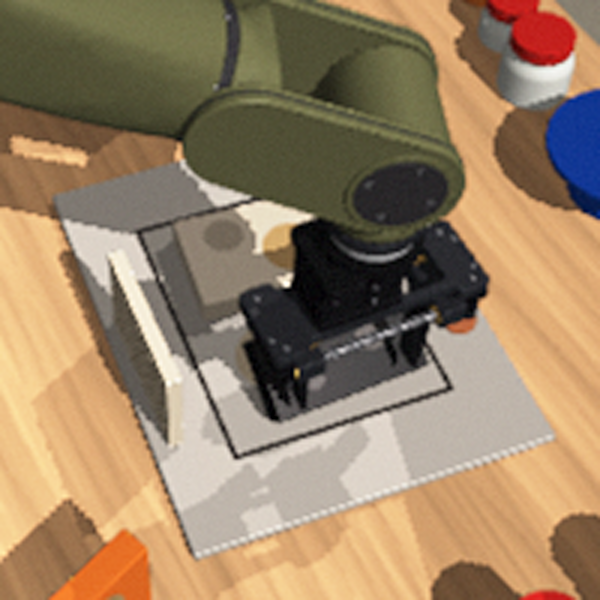

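The charcoal is leaning heavily or already down: its outer lower edge shows at (275,415)–(430,375). I'll push a little further, since the tips are above the lying height, then rise and look.

Request:
play_rows(motion=[{"grip": 1, "delta_pos": [0, 5, 0], "delta_rot": [0, 0, 0]}, {"grip": 1, "delta_pos": [0, 5, 0], "delta_rot": [0, 0, 0]}, {"grip": 1, "delta_pos": [0, 4, 0], "delta_rot": [0, 0, 0]}, {"grip": 1, "delta_pos": [0, 0, 0], "delta_rot": [0, 0, 0]}, {"grip": 1, "delta_pos": [0, 0, 0], "delta_rot": [0, 0, 0]}, {"grip": 1, "delta_pos": [0, 0, 30], "delta_rot": [0, 0, 0]}, {"grip": 1, "delta_pos": [0, 0, 48], "delta_rot": [0, 0, 0]}, {"grip": 1, "delta_pos": [0, 0, 48], "delta_rot": [0, 0, 0]}, {"grip": 1, "delta_pos": [0, 0, 30], "delta_rot": [0, 0, 0]}])

```text
time: 6.75
ee_pos: [544.2, -153.5, 223.2]
tcp_rot: [[0.05, 0.999, 0.005], [0.999, -0.05, -0.002], [-0.002, 0.005, -1.0]]
wrist_force: [0.1, 0.2, 0.3]
opening: 95.3
grasp_force: 0.0
```

Request:
play_rows(motion=[{"grip": 1, "delta_pos": [-20, -45, 0], "delta_rot": [0, 0, 0]}, {"grip": 1, "delta_pos": [-20, -45, 0], "delta_rot": [0, 0, 0]}, {"grip": 1, "delta_pos": [-20, -45, 0], "delta_rot": [0, 0, 0]}, {"grip": 1, "delta_pos": [-20, -45, 0], "delta_rot": [0, 0, 0]}, {"grip": 1, "delta_pos": [-20, -45, 0], "delta_rot": [0, 0, 0]}, {"grip": 1, "delta_pos": [-20, -45, 0], "delta_rot": [0, 0, 0]}, {"grip": 1, "delta_pos": [0, 0, 0], "delta_rot": [0, 0, 0]}, {"grip": 1, "delta_pos": [0, 0, 0], "delta_rot": [0, 0, 0]}])

```text
time: 7.55
ee_pos: [422.2, -423.6, 218.4]
tcp_rot: [[0.052, 0.999, -0.0], [0.999, -0.052, 0.001], [0.001, -0.0, -1.0]]
wrist_force: [-0.7, 0.4, 0.6]
opening: 94.7
grasp_force: 0.0
```

Run:
```python
from cell import robot
import cv2,pickle
r=robot.get_image('top');pickle.dump(r,open('t6.pkl','wb'));cv2.imwrite('pics/top6.png',cv2.resize(r['image'][110:260,210:390],(720,600),interpolation=cv2.INTER_CUBIC));o=robot.get_obs();print(o['time'],o['ee_pos'],o['wrist_force'])
```

```text
7.6 [ 422.79745533 -422.70262495  218.42161104] [-0.5417032   0.03184506 -0.36537427]
```

View pics/top6.png

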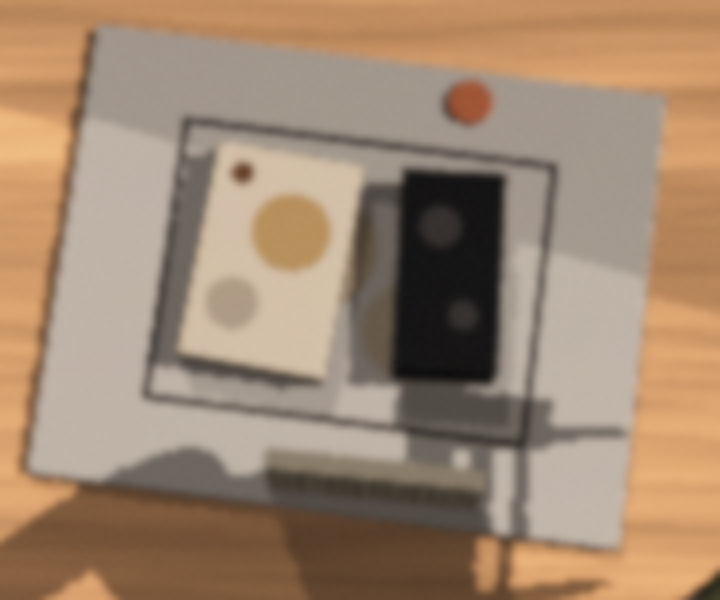

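Both slabs lie flat and apart, with the brick at (180–362,143–380) and the charcoal at (393–503,170–382). Both are well inside the line, the honeycomb and the blank are where they were, and the arm is clear.

```bash
python3 -c "
from cell import robot
print(robot.job_done())"
```

```text
the job is handed in; nothing more can be done
None
```

I tipped the brick and the charcoal over inward. In the last top-camera picture both lie flat, apart and inside the outline, with the honeycomb and the copper blank where they were. I handed the job in at about 7.6 s; no verdict came back.

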